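# Open the ratchet bookend on the parts shelf board

## Robot

A 6-joint arm with a two-finger parallel gripper is mounted at the origin on the work surface. World frame = base frame: x ahead of the robot, y to its left, z up, the work surface at z = 0. Lengths are in m, angles in rad, forces in N, time in s.
With the tool pointing down it reaches from about 0.3 to 0.85 m from the base axis. Payload 5.4 kg.
Tool frame: the origin (TCP) lies at the very end of the fingers, on their centre line; the grasp point (between the pads) lies bot.pinch_z behind it (bot.pinch_z is the distance from the TCP to the grasp point, in m); z points along the fingers, y is the line along which they close (so a half turn about z gives the same grasp; the last joint's range is limited). The gripper opens to 85 mm and grips with 20 to 120 N. Pads are 22 mm wide; open, the fingers measure 114 mm over their backs; the gripper's body (76 mm by 85 mm) begins 54 mm behind the grasp point. The pads swing forward as they close: fully open they stand 13 mm farther back than shut.
Start: joints at [-1.404, 0.158, 1.597, -0, 1.386, -0.21], TCP at [0.212, -0.535, 0.231] pointing down, gripper open.
Joint ranges: [-2.91, 2.91], [-0.94, 2.29], [0.18, 2.7], [-1.29, 4.43], [0.17, 2.64], [-3, 3]. Speed limits (rad/s): [2.57, 2.57, 3.14, 3.14, 3.14, 3.14].

## Interface

Orientations are given as a unit quaternion [x, y, z, w].
In Python, from plant import monitor, optics, ticket, bot gives the robot as it stands.
- The arm moves only by the shell command python3 -m jog 'ROWS' [FORCE]. ROWS is JSON, a list of rows, each an object with "xyz": the shift along the tool's x, y, z in m, a list of three; "rot": the turn, a rotation vector about the tool's x, y, z in degrees, a list of three; "grip": the closure, from 0 (fully open) to 1 (shut). A call has exactly 10 rows; each row is the pose to reach, as a shift and turn from the pose commanded when the call began, along the tool's axes at that moment; what a row does not reach only later rows make up. A row lasts 1/8 s, in which the tool goes at most 62.5 mm and 10.7 degrees, less where a joint would pass 70% of its speed; a pose out of reach is approached as far as the arm can. A call with a gripper value outside its range is refused whole. The fingers move at their own pace and stop on an object; FORCE is the grip in N (left out, the last holds). Time passes only in rows, so rows that repeat a pose let the fingers close, or fill a call up. It gives the time, the measured TCP pose, the force, the opening and the grip force at its end, in the units of the state.
- monitor.get_state(): the state, without advancing time (a new reading comes with each control period).
- optics.camera(name): name is "scene" or "top" or "wrist"; returns the picture (480x640x3 uint8, blue, green, red); there is no depth.
- optics.get_calibration(name): a dict with "mtx" (3x3 intrinsics, pixels), "rvec" (rotation vector, rad) and "tvec" (3), from world to camera coordinates, as OpenCV has them; the wrist camera has in their place "hand_eye" (4x4, takes a point from camera to tool coordinates, whose origin is the TCP and whose axes are the flange's). Camera axes: x right, y down, z forward; pixel columns grow to the right and rows downward; lengths in m; the calibration is good to about 2 mm. The wrist camera is an equidistant fisheye: a pixel r from the principal point sees the ray r / f radians off the axis. A picture is of the moment at which its call begins: read the wrist's pose just before it. get_calibration takes no time and is no camera call.
- ticket.sign_off(): hands the job in; it is judged then, once.
The state is a dict: "t": time; "q": joint angles; "joint_velocities": joint speeds; "joint_torque": joint torques, N m; "eef_pos": TCP position; "tcp_rot": TCP orientation; "wrist_force": force on the tool from outside, world axes, zero at the start; "moment": the same for the moment, N m; "gripper_width": finger opening in m; "grip_force": force on a finger pad.
Only numpy, scipy, OpenCV 4.12 (cv2) and the standard library are available. Lean on these libraries where they do the work, as an engineer would, in place of code of your own. Each camera call takes 0.05 s, during which the arm holds its last target. There are 200 camera calls.

## Task

Make room in the row of spare-part cartons: press down the black release pad on the sliding jaw of the ratchet bookend and, keeping it pressed, push the jaw back along its bar, away from the cartons, until it is fully back against the collar at the end of the bar. Then let go so that the pad springs up again. Leave the cartons and the glass jar standing where they are.

Things in the scene. Friction and masses are not known exactly. Their poses are not given: they have to be found in the camera images.
- rack: Bookend's fixed part: wooden board 190 (x, -90 to +100) x 450 (y) x 15 mm, origin mid-underside on the table, z up. A 12 mm wide steel bar, toothed below, runs along its y at x = +50 mm, top 58 mm above the table. A 110 mm high end plate at -y backs the cartons; a collar (30 mm wide, top 73 mm above the table) at +y stops the jaw. The jaw opens to +y.
- jaw (a joint): Travel (m) of the sliding aluminium jaw along the rack's +y: starts between 0 and 0.07; 0.19 is fully back against the collar, a hard stop. The ratchet blocks motion to larger values (beyond up to 10 mm of play) unless the release pad is kept pressed; then the jaw slides against about 2.5 N of friction and light damping.
- release (a joint): How far the release pad is pressed down (m): 0 is up, 0.010 fully down on a hard stop. The pawl is clear of the teeth from 0.005 on; where it rests on a tooth tip at the start it reads up to 0.005. Its spring pushes back with about 2 N at the top, 5 N fully down; let go, it rises and locks again.
- pad_top (a point): Centre of the level top of the black ribbed release pad, 46 (x) x 48 (y) mm, axes as the rack's; 80 mm above the table when up. Moves with jaw and pad. It lies in a 54 mm gap between two upright walls of the jaw, faces 27 mm to either side: at -y the front plate (150 mm wide, 8 thick, top 105 mm above the table), at +y the rear lip. A fingertip on the pad can push the jaw back by this lip.
- lip_face (a point): Point on the face of the jaw's rear lip that looks to the pad (to the rack's -y), 5 mm below the lip's top, mid-width. The lip is 70 mm wide (x), 10 mm thick and its top is 105 mm above the table. Axes are the rack's.
- box_a: Cardboard carton, 80 x 32 x 90 mm high, 0.15 kg, standing loose on the board next to the end plate; origin at the centre of its underside.
- box_b: White carton, 80 x 38 x 90 mm high, 0.15 kg, standing loose on the board in the middle of the row; origin at the centre of its underside.
- box_c: Cardboard carton, 80 x 28 x 90 mm high, 0.15 kg, standing loose on the board, last of the row and nearest to the jaw (10 mm or more from its front plate); origin at the centre of its underside.
- jar: Closed glass jar with a metal cap, 60 mm in diameter and 85 mm high, 0.3 kg, standing loose on the table on the far side of the board (the rack's +x side); origin at the centre of its underside.

How it is judged:
By the outcome, as a careful person would: the job done as asked, in the order asked, and still so for the second after the job is handed in, with the robot touching nothing.
It also fails if it takes over 32 s, if anything falls off the work surface, if the arm or the gripper's body presses on something with over 40 N, if the wrist force passes 120 N, or if a joint passes its speed limit or range.

## Working session

There is one attempt and no reset: what is moved stays moved. The work goes in short steps, Python scripts to look and compute and a shell command to move; the robot and the scene stay as the last step left them, time stands still between calls to the robot, and variables do not carry over. Pictures are saved under pics/ and viewed, at most 10 in all, crops included, and the job is handed in when it is done.

```bash
ls; mkdir -p pics; python3 - <<'E'
from plant import monitor, optics, bot
import cv2
s=monitor.get_state();print({k:s[k] for k in('t','eef_pos','tcp_rot','gripper_width','wrist_force')},bot.pinch_z)
for n in('scene','top'):
    cv2.imwrite(f'pics/{n}0.png',optics.camera(n));print(n,optics.get_calibration(n))
E
```

```text
pics
{'t': 0.0, 'eef_pos': array([ 0.21143426, -0.53406587,  0.23030404]), 'tcp_rot': array([ 9.82308677e-01,  1.87266504e-01,  1.63152644e-05, -9.58345885e-04]), 'gripper_width': 0.08562648768876517, 'wrist_force': array([-0.16361001, -0.41562205,  0.45314443])} 0.0187
scene {'mtx': array([[556.73965161,   0.        , 304.57542251],
       [  0.        , 556.73965161, 240.79550144],
       [  0.        ,   0.        ,   1.        ]]), 'rvec': array([ 1.29073801,  2.0347761 , -1.04727512]), 'tvec': array([ 0.29240558, -0.23593311,  1.257414  ])}
top {'mtx': array([[551.92303066,   0.        , 315.64481814],
       [  0.        , 551.92303066, 241.82983895],
       [  0.        ,   0.        ,   1.        ]]), 'rvec': array([ 2.15658866, -2.15859182,  0.05503374]), 'tvec': array([-0.02883054,  0.60505373,  0.91870502])}
```

View pics/top0.png

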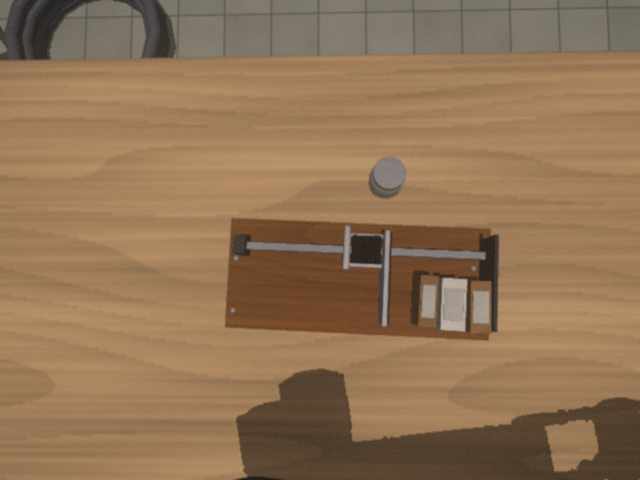

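View pics/scene0.png

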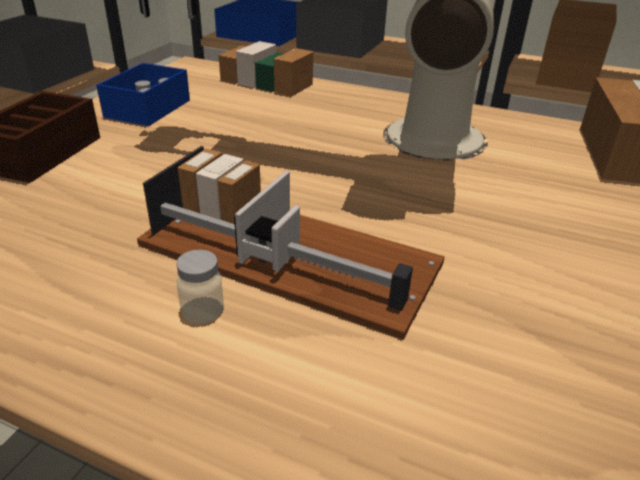

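The top view shows the board with corners at about (232,219), (490,229), (489,339) and (226,327). The pad is near (367,250), the lip top near (347,248), the front plate top runs (387,231)-(384,325), and the collar is near (240,244). The scene view agrees: the cartons stand beside the end plate and the jar is on the far side.

```bash
cat > h.py <<'E'
import numpy as np, cv2
from plant import optics
def ray(name,uv,z):
    c=optics.get_calibration(name);R=cv2.Rodrigues(np.array(c['rvec']))[0];t=np.array(c['tvec']).ravel()
    d=R.T@np.linalg.inv(c['mtx'])@np.array([*uv,1.]);o=-R.T@t
    return o+d*(z-o[2])/d[2]
E
python3 - <<'E'
from h import *
from scipy.spatial.transform import Rotation as Ro
from plant import monitor
np.set_printoptions(precision=4,suppress=True)
P=lambda u,v,z:ray('top',(u,v),z)
C=[P(*p,.015) for p in((232,219),(490,229),(489,339),(226,327))]
for c in C: print('c',c)
print([np.linalg.norm(C[i]-C[(i+1)%4]) for i in range(4)])
for n,p in dict(pad=(367,250,.08),lipA=(347,227,.105),lipB=(347,269,.105),plA=(387,231,.105),plB=(384,325,.105),col=(240,244,.073),jar=(389,173,.085)).items():print(n,P(*p))
y=(C[0]+C[3]-C[1]-C[2]);print('yaxis deg',np.degrees(np.arctan2(y[1],y[0])))
s=monitor.get_state();print(Ro.from_quat(s['tcp_rot']).as_matrix())
img=optics.camera('top');cv2.imwrite('pics/topc.png',cv2.resize(img[205:350,215:405],None,fx=4,fy=4,interpolation=cv2.INTER_CUBIC))
E
```

```text
c [0.6465 0.1175 0.015 ]
c [ 0.6274 -0.3283  0.015 ]
c [ 0.4408 -0.3216  0.015 ]
c [0.4594 0.1252 0.015 ]
[np.float64(0.4462872289915729), np.float64(0.18672230944387166), np.float64(0.4472620273521068), np.float64(0.18732275438556759)]
pad [ 0.5868 -0.114   0.08  ]
lipA [ 0.6212 -0.0816  0.105 ]
lipB [ 0.5554 -0.0813  0.105 ]
plA [ 0.6147 -0.1441  0.105 ]
plB [ 0.469  -0.1379  0.105 ]
col [0.5976 0.0926 0.073 ]
jar [ 0.7111 -0.1501  0.085 ]
yaxis deg 87.5766742261741
[[ 0.9298  0.368  -0.0003]
 [ 0.368  -0.9298  0.0017]
 [ 0.0003 -0.0017 -1.    ]]
```

View pics/topc.png

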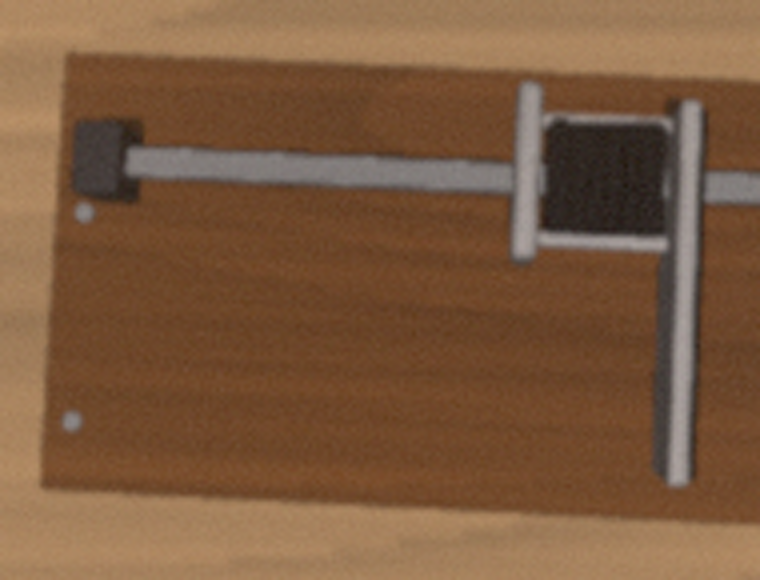

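The crop agrees with the first measurement: the lip, plate and pad centre put the gap middle at about (0.587, -0.114), and the rack +y axis at about 87.5°. I'll move above it, turning the tool x axis onto rack y with the fingers shut.

```bash
python3 -m jog '[{"xyz":[0.05,-0.025,0],"rot":[0,0,-6.6],"grip":1},{"xyz":[0.10,-0.05,0],"rot":[0,0,-13.2],"grip":1},{"xyz":[0.15,-0.075,0],"rot":[0,0,-19.8],"grip":1},{"xyz":[0.20,-0.1,0],"rot":[0,0,-26.4],"grip":1},{"xyz":[0.25,-0.126,0],"rot":[0,0,-33],"grip":1},{"xyz":[0.30,-0.151,0],"rot":[0,0,-39.6],"grip":1},{"xyz":[0.35,-0.177,0],"rot":[0,0,-46.2],"grip":1},{"xyz":[0.40,-0.202,0.01],"rot":[0,0,-52.8],"grip":1},{"xyz":[0.455,-0.228,0.03],"rot":[0,0,-59.4],"grip":1},{"xyz":[0.504,-0.2535,0.05],"rot":[0,0,-65.8],"grip":1}]'
python3 - <<'E'
from h import *
from plant import monitor
from scipy.spatial.transform import Rotation as Ro
np.set_printoptions(precision=4,suppress=True)
s=monitor.get_state();print(s['t'],s['eef_pos'],s['wrist_force'],s['gripper_width'],s['q']);print(Ro.from_quat(s['tcp_rot']).as_matrix())
E
```

```text
t: 1.4
eef_pos: [0.5881, -0.1119, 0.1808]
tcp_rot: [0.722, 0.692, 0.0, 0.0]
wrist_force: [1.1, -0.4, 0.8]
gripper_width: 0.0
grip_force: 0.0
1.4 [ 0.5881 -0.1119  0.1808] [ 1.1451 -0.4169  0.7933] 2.0483433827999105e-05 [-0.3896  0.2594  1.5819 -0.0002  1.2998 -0.3479]
[[ 0.0416  0.9991  0.0005]
 [ 0.9991 -0.0416 -0.0004]
 [-0.0003  0.0005 -1.    ]]
```

```bash
python3 -m jog '[{"xyz":[-0.001,-0.001,0.015],"rot":[0,0,0],"grip":1},{"xyz":[-0.001,-0.001,0.03],"rot":[0,0,0],"grip":1},{"xyz":[-0.001,-0.001,0.045],"rot":[0,0,0],"grip":1},{"xyz":[-0.001,-0.001,0.055],"rot":[0,0,0],"grip":1},{"xyz":[-0.001,-0.001,0.06],"rot":[0,0,0],"grip":1},{"xyz":[-0.001,-0.001,0.06],"rot":[0,0,0],"grip":1},{"xyz":[-0.001,-0.001,0.06],"rot":[0,0,0],"grip":1},{"xyz":[-0.001,-0.001,0.06],"rot":[0,0,0],"grip":1},{"xyz":[-0.001,-0.001,0.06],"rot":[0,0,0],"grip":1},{"xyz":[-0.001,-0.001,0.06],"rot":[0,0,0],"grip":1}]'
python3 - <<'E'
from h import *
import cv2
a=optics.camera('wrist');cv2.imwrite('pics/w1.png',a)
b=optics.camera('scene');cv2.imwrite('pics/s1.png',cv2.resize(b[120:320,140:440],None,fx=2.5,fy=2.5))
E
```

```text
t: 2.65
eef_pos: [0.5859, -0.1144, 0.1214]
tcp_rot: [0.723, 0.691, 0.0, 0.0]
wrist_force: [0.4, 0.2, 0.2]
gripper_width: 0.0006
grip_force: 0.0
```

View pics/w1.png

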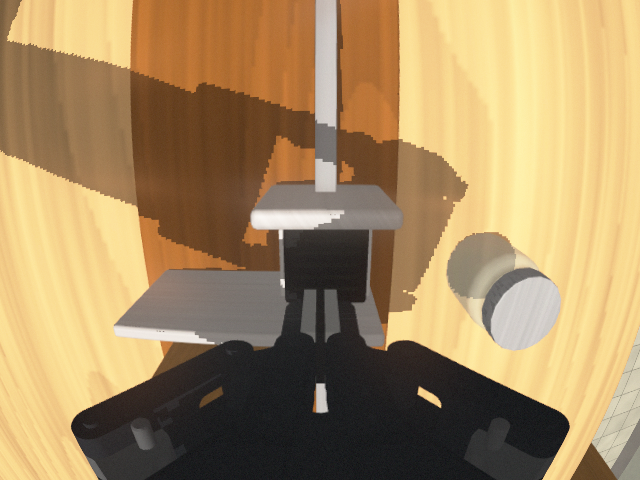

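View pics/s1.png

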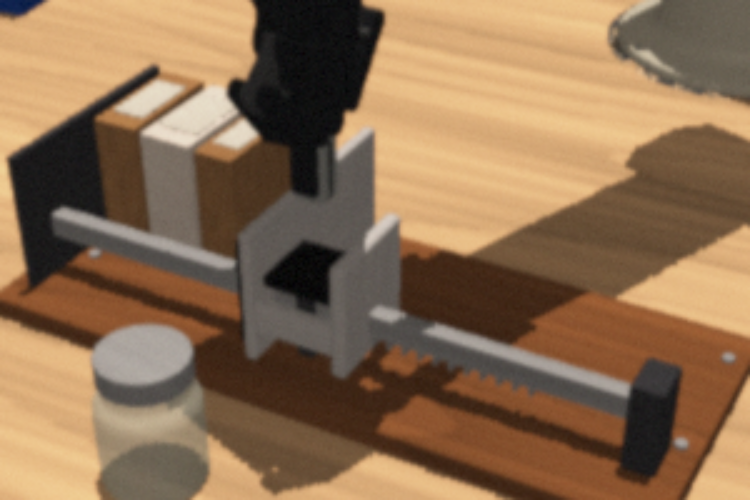

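The wrist view shows the pad straight ahead of the fingertips: pad columns 282-370, fingers near 321. The lip's near top edge is at about v=212-228, columns 252-402. The scene view shows the fingertips above the pad, between the walls. I'll check the lip and plate y with the fisheye model.

```bash
python3 - <<'E'
from h import *
from plant import monitor
from scipy.spatial.transform import Rotation as Ro
np.set_printoptions(precision=4,suppress=True)
s=monitor.get_state();c=optics.get_calibration('wrist');K=c['mtx'];H=np.array(c['hand_eye'])
R=Ro.from_quat(s['tcp_rot']).as_matrix()
def w(u,v,z):
    p=np.array([u-K[0,2],v-K[1,2]]);r=np.hypot(*p);th=r/K[0,0]
    d=R@H[:3,:3]@np.array([*(np.sin(th)*p/r),np.cos(th)]);o=R@H[:3,3]+s['eef_pos'];return o+d*(z-o[2])/d[2]
for p in((255,210,.105),(400,210,.105),(255,227,.105),(325,227,.105),(400,227,.105),(285,230,.08),(372,230,.08),(325,301,.08),(118,325,.105),(118,337,.105)):print(p,w(*p))
print(s['eef_pos'])
E
```

```text
(255, 210, 0.105) [ 0.5584 -0.0732  0.105 ]
(400, 210, 0.105) [ 0.6224 -0.0761  0.105 ]
(255, 227, 0.105) [ 0.5577 -0.081   0.105 ]
(325, 227, 0.105) [ 0.5888 -0.0825  0.105 ]
(400, 227, 0.105) [ 0.6225 -0.0839  0.105 ]
(285, 230, 0.08) [ 0.5683 -0.09    0.08  ]
(372, 230, 0.08) [ 0.613 -0.092  0.08 ]
(325, 301, 0.08) [ 0.5871 -0.1314  0.08  ]
(118, 325, 0.105) [ 0.473  -0.1324  0.105 ]
(118, 337, 0.105) [ 0.4704 -0.1403  0.105 ]
[ 0.5859 -0.1144  0.1214]
```

Both cameras agree to within about 3 mm, and there is at least 13 mm clearance on each side. Next I press down.

```bash
python3 -m jog '[{"xyz":[0.001,0.002,0.012],"rot":[0,0,0],"grip":1},{"xyz":[0.001,0.002,0.024],"rot":[0,0,0],"grip":1},{"xyz":[0.001,0.002,0.034],"rot":[0,0,0],"grip":1},{"xyz":[0.001,0.002,0.040],"rot":[0,0,0],"grip":1},{"xyz":[0.001,0.002,0.043],"rot":[0,0,0],"grip":1},{"xyz":[0.001,0.002,0.046],"rot":[0,0,0],"grip":1},{"xyz":[0.001,0.002,0.048],"rot":[0,0,0],"grip":1},{"xyz":[0.001,0.002,0.049],"rot":[0,0,0],"grip":1},{"xyz":[0.001,0.002,0.050],"rot":[0,0,0],"grip":1},{"xyz":[0.001,0.002,0.050],"rot":[0,0,0],"grip":1}]'
```

```text
t: 4.0
eef_pos: [0.5882, -0.1137, 0.0716]
tcp_rot: [0.723, 0.691, 0.0, 0.0]
wrist_force: [-1.7, 1.4, 4.3]
gripper_width: 0.0
grip_force: 2.1
```

The force of 4.3 N fits a press of about 8 mm. I'll keep it pressed and push back.

```bash
python3 -m jog '[{"xyz":[0.004,0,0.0005],"rot":[0,0,0],"grip":1},{"xyz":[0.009,0,0.0005],"rot":[0,0,0],"grip":1},{"xyz":[0.014,0,0.0005],"rot":[0,0,0],"grip":1},{"xyz":[0.019,0,0.0005],"rot":[0,0,0],"grip":1},{"xyz":[0.026,0,0.0005],"rot":[0,0,0],"grip":1},{"xyz":[0.036,0,0.0005],"rot":[0,0,0],"grip":1},{"xyz":[0.048,0,0.0005],"rot":[0,0,0],"grip":1},{"xyz":[0.060,0,0.0005],"rot":[0,0,0],"grip":1},{"xyz":[0.070,0,0.0005],"rot":[0,0,0],"grip":1},{"xyz":[0.075,0,0.0005],"rot":[0,0,0],"grip":1}]'
```

```text
t: 5.25
eef_pos: [0.5914, -0.0377, 0.0708]
tcp_rot: [0.723, 0.691, 0.0, 0.0]
wrist_force: [1.5, -3.8, 5.1]
gripper_width: 0.0002
grip_force: 2.2
```

```bash
python3 -m jog '[{"xyz":[0.006,0,0],"rot":[0,0,0],"grip":1},{"xyz":[0.016,0,0],"rot":[0,0,0],"grip":1},{"xyz":[0.027,0,0],"rot":[0,0,0],"grip":1},{"xyz":[0.038,0,0],"rot":[0,0,0],"grip":1},{"xyz":[0.049,0,0],"rot":[0,0,0],"grip":1},{"xyz":[0.060,0,0],"rot":[0,0,0],"grip":1},{"xyz":[0.070,0,0],"rot":[0,0,0],"grip":1},{"xyz":[0.077,0,0],"rot":[0,0,0],"grip":1},{"xyz":[0.081,0,0],"rot":[0,0,0],"grip":1},{"xyz":[0.083,0,0],"rot":[0,0,0],"grip":1}]'
```

```text
t: 6.5
eef_pos: [0.595, 0.0445, 0.0707]
tcp_rot: [0.723, 0.691, -0.0, -0.0]
wrist_force: [-0.9, -2.2, 4.9]
gripper_width: -0.0001
grip_force: 2.2
```

```bash
python3 -m jog '[{"xyz":[0.002,0,0],"rot":[0,0,0],"grip":1},{"xyz":[0.004,0,0],"rot":[0,0,0],"grip":1},{"xyz":[0.006,0,0],"rot":[0,0,0],"grip":1},{"xyz":[0.008,0,0],"rot":[0,0,0],"grip":1},{"xyz":[0.010,0,0],"rot":[0,0,0],"grip":1},{"xyz":[0.011,0,0],"rot":[0,0,0],"grip":1},{"xyz":[0.012,0,0],"rot":[0,0,0],"grip":1},{"xyz":[0.013,0,0],"rot":[0,0,0],"grip":1},{"xyz":[0.014,0,0],"rot":[0,0,0],"grip":1},{"xyz":[0.015,0,0],"rot":[0,0,0],"grip":1}]'
python3 - <<'E'
from h import *
a=optics.camera('top');cv2.imwrite('pics/t2.png',cv2.resize(a[205:350,215:405],None,fx=4,fy=4,interpolation=cv2.INTER_CUBIC))
b=optics.camera('scene');cv2.imwrite('pics/s2.png',cv2.resize(b[120:340,240:460],None,fx=2.7,fy=2.7))
E
```

```text
t: 7.75
eef_pos: [0.5958, 0.0593, 0.0708]
tcp_rot: [0.723, 0.691, 0.0, -0.0]
wrist_force: [0.3, -2.9, 5.2]
gripper_width: 0.0002
grip_force: 2.2
```

View pics/s2.png

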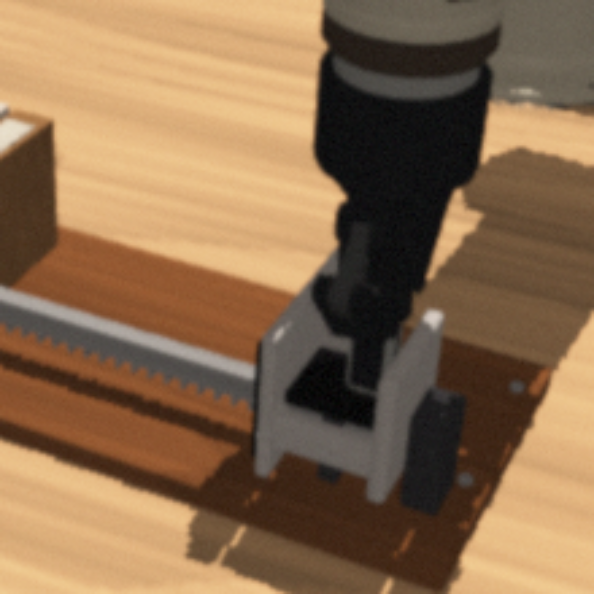

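The jaw has followed the finger. The lip, near (405,400), is a few mm short of the collar at (435,450), so I continue slowly onto the stop.

```bash
python3 -m jog '[{"xyz":[0.001,0,0],"rot":[0,0,0],"grip":1},{"xyz":[0.002,0,0],"rot":[0,0,0],"grip":1},{"xyz":[0.003,0,0],"rot":[0,0,0],"grip":1},{"xyz":[0.004,0,0],"rot":[0,0,0],"grip":1},{"xyz":[0.005,0,0],"rot":[0,0,0],"grip":1},{"xyz":[0.005,0,0],"rot":[0,0,0],"grip":1},{"xyz":[0.006,0,0],"rot":[0,0,0],"grip":1},{"xyz":[0.006,0,0],"rot":[0,0,0],"grip":1},{"xyz":[0.007,0,0],"rot":[0,0,0],"grip":1},{"xyz":[0.007,0,0],"rot":[0,0,0],"grip":1}]'
```

```text
t: 9.1
eef_pos: [0.596, 0.0627, 0.0709]
tcp_rot: [0.723, 0.691, -0.002, 0.002]
wrist_force: [-1.7, -16.8, 5.1]
gripper_width: 0.0
grip_force: 10.0
```

The stop was reached at y = 0.063 (predicted 0.0635) with 17 N on the wrist. I'll relax the push to a few newtons, lift until the pad is up while still touching the lip, then move off and rise.

```bash
python3 -m jog '[{"xyz":[-0.001,0,0],"rot":[0,0,0],"grip":1},{"xyz":[-0.002,0,0],"rot":[0,0,0],"grip":1},{"xyz":[-0.002,0,-0.002],"rot":[0,0,0],"grip":1},{"xyz":[-0.002,0,-0.005],"rot":[0,0,0],"grip":1},{"xyz":[-0.002,0,-0.008],"rot":[0,0,0],"grip":1},{"xyz":[-0.002,0,-0.011],"rot":[0,0,0],"grip":1},{"xyz":[-0.002,0,-0.014],"rot":[0,0,0],"grip":1},{"xyz":[-0.008,0,-0.015],"rot":[0,0,0],"grip":1},{"xyz":[-0.015,0,-0.016],"rot":[0,0,0],"grip":1},{"xyz":[-0.018,0,-0.018],"rot":[0,0,0],"grip":1}]'
python3 -m jog '[{"xyz":[0,0,-0.01],"rot":[0,0,0],"grip":1},{"xyz":[0,0,-0.025],"rot":[0,0,0],"grip":1},{"xyz":[0,0,-0.045],"rot":[0,0,0],"grip":1},{"xyz":[0,0,-0.07],"rot":[0,0,0],"grip":1},{"xyz":[-0.02,-0.02,-0.10],"rot":[0,0,0],"grip":1},{"xyz":[-0.05,-0.06,-0.12],"rot":[0,0,0],"grip":1},{"xyz":[-0.08,-0.11,-0.14],"rot":[0,0,0],"grip":1},{"xyz":[-0.10,-0.15,-0.15],"rot":[0,0,0],"grip":1},{"xyz":[-0.10,-0.19,-0.15],"rot":[0,0,0],"grip":1},{"xyz":[-0.10,-0.20,-0.15],"rot":[0,0,0],"grip":1}]'
python3 - <<'E'
from h import *
a=optics.camera('top');b=optics.camera('scene')
cv2.imwrite('pics/f_top.png',cv2.resize(a[140:350,210:510],None,fx=2.5,fy=2.5))
cv2.imwrite('pics/f_scene.png',cv2.resize(b[120:350,120:460],None,fx=2.3,fy=2.3))
E
```

```text
t: 10.35
eef_pos: [0.5951, 0.0482, 0.0887]
tcp_rot: [0.723, 0.691, 0.0, -0.0]
wrist_force: [-1.2, -0.0, 0.1]
gripper_width: 0.0001
grip_force: 0.0
t: 11.6
eef_pos: [0.39, -0.0425, 0.2402]
tcp_rot: [0.723, 0.69, 0.001, 0.001]
wrist_force: [0.1, -0.7, 0.3]
gripper_width: -0.0001
grip_force: 0.0
```

View pics/f_top.png

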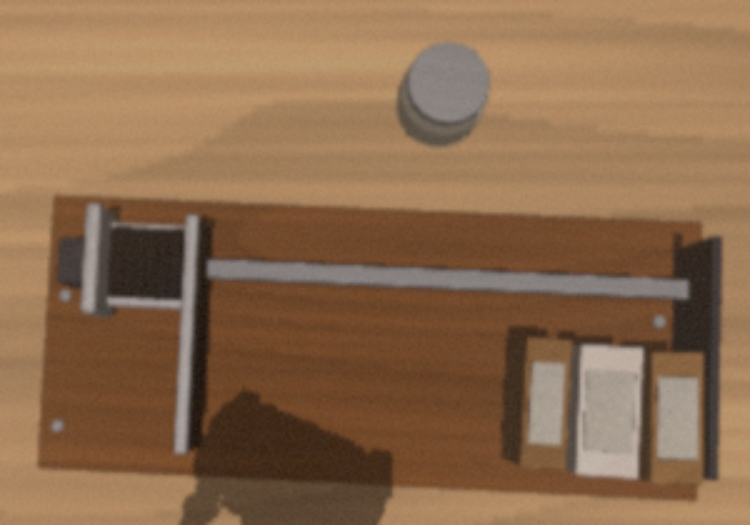

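View pics/f_scene.png

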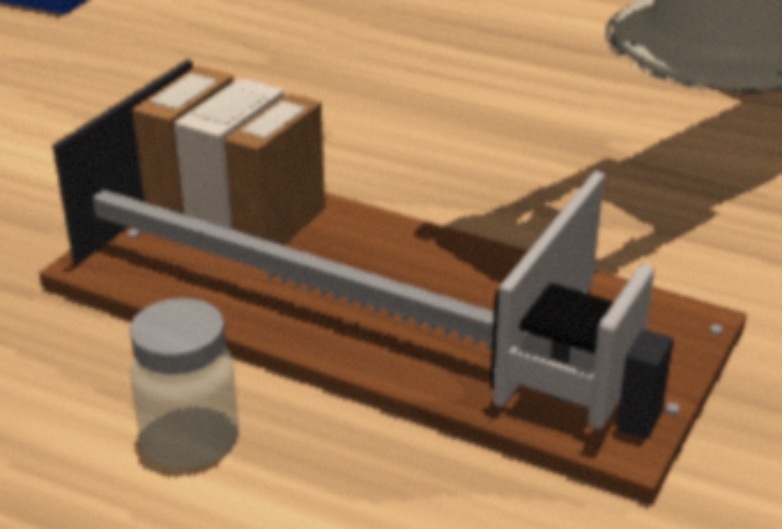

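```bash
python3 - <<'E'
from h import *
for p in((248.8,243,.105),(346.9,248,.105),(286.6,246,.105),(386.2,248,.105),(240,244,.073),(246.3,244,.073),(233.5,244,.073)):print(p,ray('top',p,p[2]))
E
```

```text
Traceback (most recent call last):
  File "h.py", line 5, in ray
    d=R.T@np.linalg.inv(c['mtx'])@np.array([*uv,1.]);o=-R.T@t
      ~~~~~~~~~~~~~~~~~~~~~~~~~~~^~~~~~~~~~~~~~~~~~~
ValueError: matmul: Input operand 1 has a mismatch in its core dimension 0, with gufunc signature (n?,k),(k,m?)->(n?,m?) (size 4 is different from 3)
```

```bash
python3 - <<'E'
from h import *
for p in((248.8,243,.105),(346.9,248,.105),(286.6,246,.105),(386.2,248,.105),(240,244,.073),(246.3,244,.073),(233.5,244,.073)):print(p,ray('top',p[:2],p[2]).round(4))
E
```

```text
(248.8, 243, 0.105) [0.5964 0.0731 0.105 ]
(346.9, 248, 0.105) [ 0.5882 -0.0813  0.105 ]
(286.6, 246, 0.105) [0.5915 0.0133 0.105 ]
(386.2, 248, 0.105) [ 0.5881 -0.1425  0.105 ]
(240, 244, 0.073) [0.5976 0.0926 0.073 ]
(246.3, 244, 0.073) [0.5976 0.0823 0.073 ]
(233.5, 244, 0.073) [0.5977 0.1033 0.073 ]
```

```bash
python3 - <<'E'
from h import *
old=cv2.imread('pics/s2.png')
b=optics.camera('scene');new=cv2.resize(b[120:340,240:460],None,fx=2.7,fy=2.7)
cr=lambda i:cv2.resize(i[290:530,230:490],(390,360))
o=cv2.imread('pics/t2.png');a=optics.camera('top');n=cv2.resize(a[205:350,215:405],None,fx=4,fy=4,interpolation=cv2.INTER_CUBIC)
ct=lambda i:cv2.resize(i[60:240,40:370],(390,213))
cv2.imwrite('pics/cmp.png',np.vstack([np.hstack([cr(old),cr(new)]),np.hstack([ct(o),ct(n)])]))
E
```

```text
(no output)
```

View pics/cmp.png

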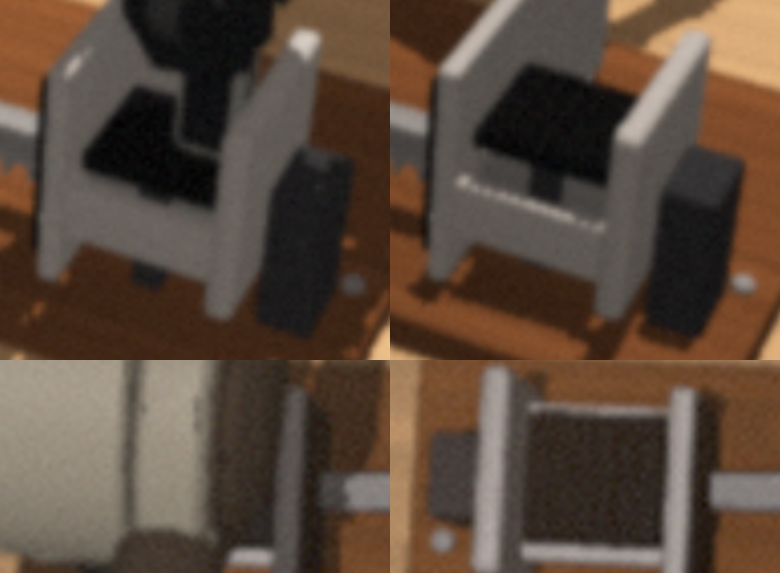

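The pad is up again and the cartons and jar look unmoved. The jaw, though, is only about 1 mm beyond its s2 position, and I can't tell whether the last few mm were lost. There is time to check, so I'll press again and feel for the stop.

```bash
python3 -m jog '[{"xyz":[0,0.04,0],"rot":[0,0,0],"grip":1},{"xyz":[0.02,0.08,0],"rot":[0,0,0],"grip":1},{"xyz":[0.05,0.12,0.02],"rot":[0,0,0],"grip":1},{"xyz":[0.08,0.17,0.04],"rot":[0,0,0],"grip":1},{"xyz":[0.10,0.20,0.07],"rot":[0,0,0],"grip":1},{"xyz":[0.10,0.20,0.10],"rot":[0,0,0],"grip":1},{"xyz":[0.10,0.20,0.13],"rot":[0,0,0],"grip":1},{"xyz":[0.10,0.20,0.152],"rot":[0,0,0],"grip":1},{"xyz":[0.10,0.20,0.160],"rot":[0,0,0],"grip":1},{"xyz":[0.10,0.20,0.164],"rot":[0,0,0],"grip":1}]'
python3 -m jog '[{"xyz":[0,0,0.002],"rot":[0,0,0],"grip":1},{"xyz":[0,0,0.004],"rot":[0,0,0],"grip":1},{"xyz":[0.002,0,0.004],"rot":[0,0,0],"grip":1},{"xyz":[0.004,0,0.004],"rot":[0,0,0],"grip":1},{"xyz":[0.006,0,0.004],"rot":[0,0,0],"grip":1},{"xyz":[0.008,0,0.004],"rot":[0,0,0],"grip":1},{"xyz":[0.010,0,0.004],"rot":[0,0,0],"grip":1},{"xyz":[0.011,0,0.004],"rot":[0,0,0],"grip":1},{"xyz":[0.012,0,0.004],"rot":[0,0,0],"grip":1},{"xyz":[0.012,0,0.004],"rot":[0,0,0],"grip":1}]'
```

```text
t: 13.05
eef_pos: [0.5956, 0.0487, 0.0747]
tcp_rot: [0.723, 0.691, -0.0, -0.0]
wrist_force: [-2.1, 1.1, 3.3]
gripper_width: 0.0
grip_force: 1.7
t: 14.3
eef_pos: [0.5959, 0.0604, 0.0708]
tcp_rot: [0.723, 0.691, 0.0, -0.0]
wrist_force: [0.7, -2.9, 3.7]
gripper_width: -0.0001
grip_force: 2.2
```

```bash
python3 -m jog '[{"xyz":[0.0005,0,0],"rot":[0,0,0],"grip":1},{"xyz":[0.001,0,0],"rot":[0,0,0],"grip":1},{"xyz":[0.0015,0,0],"rot":[0,0,0],"grip":1},{"xyz":[0.002,0,0],"rot":[0,0,0],"grip":1},{"xyz":[0.002,0,0],"rot":[0,0,0],"grip":1},{"xyz":[0.002,0,0],"rot":[0,0,0],"grip":1},{"xyz":[0.002,0,0],"rot":[0,0,0],"grip":1},{"xyz":[0.002,0,0],"rot":[0,0,0],"grip":1},{"xyz":[0.002,0,0],"rot":[0,0,0],"grip":1},{"xyz":[0.002,0,0],"rot":[0,0,0],"grip":1}]'
python3 -m jog '[{"xyz":[0.0005,0,0],"rot":[0,0,0],"grip":1},{"xyz":[0.001,0,0],"rot":[0,0,0],"grip":1},{"xyz":[0.0015,0,0],"rot":[0,0,0],"grip":1},{"xyz":[0.002,0,0],"rot":[0,0,0],"grip":1},{"xyz":[0.0025,0,0],"rot":[0,0,0],"grip":1},{"xyz":[0.003,0,0],"rot":[0,0,0],"grip":1},{"xyz":[0.0035,0,0],"rot":[0,0,0],"grip":1},{"xyz":[0.004,0,0],"rot":[0,0,0],"grip":1},{"xyz":[0.004,0,0],"rot":[0,0,0],"grip":1},{"xyz":[0.004,0,0],"rot":[0,0,0],"grip":1}]'
python3 - <<'E'
from h import *
b=optics.camera('scene');cv2.imwrite('pics/s3.png',cv2.resize(b[120:340,240:460],None,fx=2.7,fy=2.7))
E
```

```text
t: 15.55
eef_pos: [0.5959, 0.0623, 0.0708]
tcp_rot: [0.723, 0.691, -0.0, -0.0]
wrist_force: [-0.8, -3.5, 4.7]
gripper_width: -0.0001
grip_force: 2.2
t: 16.8
eef_pos: [0.5959, 0.0627, 0.0708]
tcp_rot: [0.723, 0.691, -0.002, 0.002]
wrist_force: [-2.2, -16.3, 4.5]
gripper_width: 0.0001
grip_force: 9.9
```

Both times the finger meets the hard stop at y ≈ 0.0626. I'll release with the push mostly kept, then compare the jaw position pressed and released.

```bash
python3 -m jog '[{"xyz":[-0.001,0,0],"rot":[0,0,0],"grip":1},{"xyz":[-0.0015,0,0],"rot":[0,0,0],"grip":1},{"xyz":[-0.0015,0,-0.002],"rot":[0,0,0],"grip":1},{"xyz":[-0.0015,0,-0.005],"rot":[0,0,0],"grip":1},{"xyz":[-0.0015,0,-0.008],"rot":[0,0,0],"grip":1},{"xyz":[-0.0015,0,-0.011],"rot":[0,0,0],"grip":1},{"xyz":[-0.0015,0,-0.015],"rot":[0,0,0],"grip":1},{"xyz":[-0.003,0,-0.017],"rot":[0,0,0],"grip":1},{"xyz":[-0.010,0,-0.018],"rot":[0,0,0],"grip":1},{"xyz":[-0.016,0,-0.022],"rot":[0,0,0],"grip":1}]'
python3 -m jog '[{"xyz":[0,0,-0.01],"rot":[0,0,0],"grip":1},{"xyz":[0,0,-0.025],"rot":[0,0,0],"grip":1},{"xyz":[0,0,-0.045],"rot":[0,0,0],"grip":1},{"xyz":[0,0,-0.07],"rot":[0,0,0],"grip":1},{"xyz":[-0.02,-0.02,-0.10],"rot":[0,0,0],"grip":1},{"xyz":[-0.05,-0.06,-0.12],"rot":[0,0,0],"grip":1},{"xyz":[-0.08,-0.11,-0.14],"rot":[0,0,0],"grip":1},{"xyz":[-0.10,-0.15,-0.15],"rot":[0,0,0],"grip":1},{"xyz":[-0.10,-0.19,-0.15],"rot":[0,0,0],"grip":1},{"xyz":[-0.10,-0.20,-0.15],"rot":[0,0,0],"grip":1}]'
python3 - <<'E'
from h import *
old=cv2.imread('pics/s3.png')
b=optics.camera('scene');new=cv2.resize(b[120:340,240:460],None,fx=2.7,fy=2.7);prev=cv2.imread('pics/cmp.png')
cr=lambda i:cv2.resize(i[290:530,230:490],(390,360))
A,B,P=cr(old),cr(new),prev[:360,390:]
print('diff released-now vs released-before',np.abs(B.astype(int)-P).mean())
for n,i,j in(('now-before',P,B),('now-pressed lower part',A,B)):
    g=[cv2.Canny(cv2.GaussianBlur(cv2.cvtColor(k,cv2.COLOR_BGR2GRAY),(0,0),3),15,30)[150:,:260].astype(np.float32) for k in(i,j)]
    g=[cv2.GaussianBlur(k,(0,0),2) for k in g];print(n,cv2.phaseCorrelate(*g))
a=optics.camera('top')
cv2.imwrite('pics/cmp2.png',np.vstack([np.hstack([A,B]),np.hstack([P,cv2.resize(a[215:325,210:329],(390,360))])])[:600])
E
```

```text
t: 18.1
eef_pos: [0.5949, 0.0505, 0.0924]
tcp_rot: [0.723, 0.691, -0.0, -0.001]
wrist_force: [-0.3, -0.7, 1.2]
gripper_width: 0.0002
grip_force: 0.0
t: 19.35
eef_pos: [0.3901, -0.0405, 0.2441]
tcp_rot: [0.723, 0.691, 0.001, 0.001]
wrist_force: [-0.3, 0.2, -0.9]
gripper_width: 0.0001
grip_force: 0.0
diff released-now vs released-before 1.835519943019943
now-before ((-0.046055637644343506, -0.21517722591389088), 0.5165373688372075)
now-pressed lower part ((-0.07301731327288508, -0.03174613500333123), 0.16572619740364483)
```

View pics/cmp2.png

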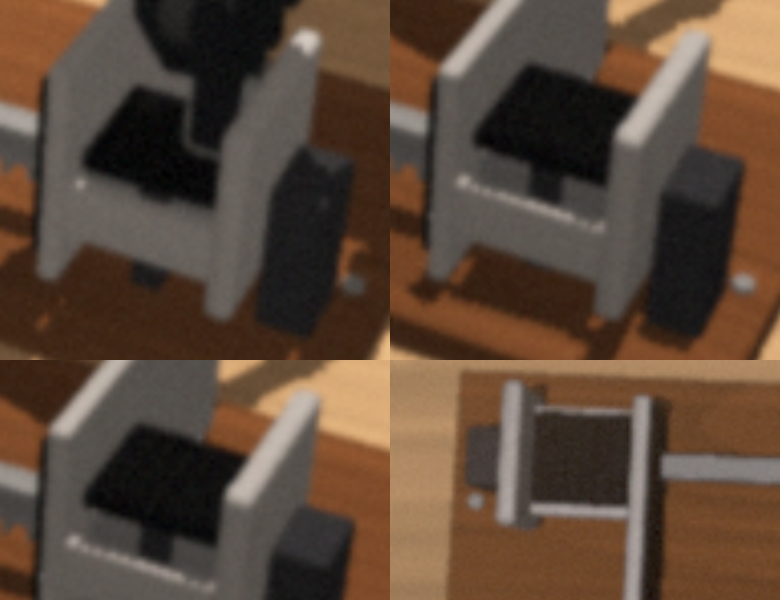

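The jaw sits in the same place while held on the stop and after both releases, with a shift under 0.1 image px. The pad is up and the arm is clear, so I'm handing the job in.

```bash
python3 -c "
from plant import ticket
print(ticket.sign_off())"
```

```text
the job is handed in; nothing more can be done
None
```

The jaw is back against the collar's hard stop and the release pad has sprung up; by the camera views the cartons and jar still stand where they were. I pressed and pushed a second time to confirm the stop, then handed the job in at about 19.5 s.

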